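Draw stray bottle caps out from under a low shelf

TASK

Two blue bottle caps have slid under the low clear shelf. Take the long-handled scoop by its grip, reach it in over the caps, set its blade down behind them and draw both out clear of the shelf, then let go with the scoop standing flat and the caps gathered in its head. Don't knock the shelf, don't touch the caps by hand, and leave the stack of weighing boats under there where it is.

Things in the scene. Friction and masses are not known exactly. Their poses are not given: they have to be found in the camera images.
- scoop: Steel drag scoop, 0.18 kg, 366 mm long, standing level. Origin: bench level, middle of the blade's inner face. x: along the handle from grip to head; z up. Head, without floor or roof, open to the handle: blade 136 wide, 42 high, 3 thick (x 0 to 3) and two cheeks back to x -80, 130 apart inside. Rod 10 thick at z 47 above the head, back to the grip; round foot 28 wide at x -352. (mm)
- scoop_grip (a point): Middle of the scoop's black grip, 280 mm back (-x) from the scoop's origin and 47 mm above the bench. The grip is a flat-sided bar along the handle, 110 mm long, 22 mm wide, 26 mm high (z 34 to 60 mm). The scoop's centre of mass lies within the grip, about 20 mm nearer the head. Axes as the scoop's.
- cap_1: Blue ribbed screw cap, 35 mm across, 17 mm high, 15 g, lying flat under the low shelf, with its edge 15 mm or more in from the front edge; the two caps lie side by side, their centres 42 to 57 mm apart. Origin: centre of its underside. z is up.
- cap_2: Blue ribbed screw cap, 35 mm across, 17 mm high, 15 g, lying flat under the low shelf, with its edge 15 mm or more in from the front edge; the two caps lie side by side, their centres 42 to 57 mm apart. Origin: centre of its underside. z is up.
- low_shelf: Fixed shelf, clear top, aluminium front rail, white sides and back; open front faces about -y. 180 mm deep, 360 wide, 134 high, a label roll on top. Origin: on the bench below the middle of the front edge. x: in under the shelf (0 front edge, back wall 174); y: along the front, + nearer the robot (inner sides at -172, +172); z up. Underside 116 above the bench at the rail, 120 behind. (mm)
- weigh_boats: Stack of square white weighing boats, 63 x 63 mm, 28 mm high, under the shelf beside the caps, towards the shelf's -y end; its near edge is over 45 mm from the nearer cap's edge. Origin: centre of its underside. To be left alone.

How it is judged:
On the way:
1. the scoop's blade stands on the bench under the shelf, behind both caps, with the caps inside the head (height (world z) of scoop below 0.01 m and angle between scoop's own z axis and vertical below 0.1 rad and x of cap_1 in the frame of scoop between -0.09 and -0.008 m and y of cap_1 in the frame of scoop between -0.06 and 0.06 m and x of cap_2 in the frame of scoop between -0.09 and -0.008 m and y of cap_2 in the frame of scoop between -0.06 and 0.06 m and x of scoop in the frame of low_shelf above 0.05 m and x of each of cap_1, cap_2 in the frame of low_shelf above 0 m), for 0.1 s.
At the end, for the whole second after the job is handed in: Both caps rest on the bench, centres at least 20 mm in front of the shelf's front edge and inside the scoop's head (8 to 90 mm back from the blade, within 60 mm of its middle line); the scoop stands flat (10 mm, 0.1 rad), blade out from under the shelf, at rest (height (world z) of each of scoop, cap_1, cap_2 below 0.01 m and angle between scoop's own z axis and vertical below 0.1 rad and x of cap_1 in the frame of scoop between -0.09 and -0.008 m and y of cap_1 in the frame of scoop between -0.06 and 0.06 m and x of cap_2 in the frame of scoop between -0.09 and -0.008 m and y of cap_2 in the frame of scoop between -0.06 and 0.06 m and x of scoop in the frame of low_shelf below 0 m and x of each of cap_1, cap_2 in the frame of low_shelf below -0.02 m and linear speed of each of cap_1, cap_2, scoop below 0.02 m/s); the robot touches nothing.
It fails at once if the scoop is knocked against the shelf (over 6 N) (contact force between scoop and low_shelf above 6 N).
It fails at once if the robot strikes the shelf (over 6 N) (contact force between any of the arm, the fingers and low_shelf above 6 N).
It fails at once if the robot touches a cap itself (contact force between any of the arm, the fingers and cap_1 above 0.5 N or contact force between any of the arm, the fingers and cap_2 above 0.5 N).
It fails at once if the stack of weighing boats is moved more than 20 mm (distance of weigh_boats from where it was at the start of the episode above 0.02 m).
It also fails if it takes over 51 s, if anything falls off the work surface, if the arm or the gripper's body presses on something with over 40 N, if the wrist force passes 120 N, or if a joint passes its speed limit or range.

ROBOT

A 6-joint arm with a two-finger parallel gripper is mounted at the origin on a cart in front of the work surface, level with it; the furniture and walls round the work are solid. World frame = base frame: x ahead of the robot, y to its left, z up, the work surface at z = 0. Lengths are in m, angles in rad, forces in N, time in s.
With the tool pointing down it reaches from about 0.3 to 0.875 m from the base axis. Payload 6.4 kg.
Tool frame: the origin (TCP) lies at the very end of the fingers, on their centre line; the grasp point (between the pads) lies 19 mm behind it; x points along the fingers, y is the direction in which the jaws open and shut, and the axes are right-handed (so a half turn about x gives the same grasp; the last joint's range is limited). The gripper opens to 88 mm and grips with 3 to 60 N. Pads are 18 mm wide; open, the fingers measure 123 mm over their backs; the gripper's body (75 mm by 187 mm) begins 45 mm behind the grasp point.
Start: joints at [-1.427, 0.181, 1.607, -0, 1.354, -0.206], TCP at [0.197, -0.54, 0.239] pointing down, gripper open.
Joint ranges: [-2.99, 2.99], [-0.89, 2.07], [0.3, 2.58], [-1.14, 4.28], [0, 2.63], [-3.12, 3.12]. Speed limits (rad/s): [2.57, 2.57, 3.01, 3.14, 3.14, 3.14].

INTERFACE

Orientations are given as [roll, pitch, yaw] about the fixed x, y, z axes, in that order (R = Rz(yaw) Ry(pitch) Rx(roll)).
In Python, from station import state, grab_frame, finish_job, outline_of gives the robot as it stands.
- The arm moves only by the tool send_rows, never from a script. Its argument "motion" is a list that holds one entry, the list of rows, each a list of 5 numbers: the shift along the tool's x, y, z in mm, then the turn about the tool's x in rad, then the closure, from -1 (fully open) to 1 (shut). A call has 1 to 8 rows; each row is the pose to reach, as a shift and turn from the pose commanded when the call began, along the tool's axes at that moment; what a row does not reach only later rows make up. A row lasts 1/8 s, in which the tool goes at most 62.5 mm and 10.7 degrees, less where a joint would pass 70% of its speed; a pose out of reach is approached as far as the arm can. A call with a gripper value outside its range is refused whole. The fingers move at their own pace and stop on an object; the grip force is fixed at half the most. Time passes only in rows, so rows that repeat a pose let the fingers close. It gives the time, the measured TCP pose, the force and the opening at its end, in the units of the state.
- state(): the state, without advancing time (a new reading comes with each control period).
- grab_frame(name): name is "scene" or "side" or "wrist"; returns a dict with "image" (420x560x3 uint8, red, green, blue), "range_z" (420x560 float32, m along the optical axis (not along the pixel's ray), 0 where there is no reading), "vfov" (degrees; the focal length in pixels is half the picture's height over the tangent of half this angle, whatever the lens; pixels are square), "cx", "cy" (the principal point, pixels), "cam_to_world" (4x4, takes a point from camera to world coordinates); the wrist camera has in their place "T_tool_cam" (4x4, takes a point from camera to tool coordinates, whose origin is the TCP and whose axes are the tool frame's). Camera axes: x right, y up, looking along -z (the intrinsics and any distortion apply to the point x, -y, -z); pixel columns grow to the right and rows downward; lengths in m; the calibration is good to about 2 mm. A picture is of the moment at which its call begins: read the wrist's pose just before it.
- finish_job(): hands the job in, once; it reports no verdict.
Trained networks look in the newest picture that a camera, given by its name, has taken for a name from the list of things; names that differ only in an ending like _2 or _b are one class to them, and where a whole thing is asked for, a point or a joint stands for the part that bears it (a point fixed in the world has none). Each returns a list of dicts, best first, with "score" (0 to 1); they miss things now and then, are a little off and sometimes report something else, mostly with a low value. They report only what shows in the picture. A call takes as long as a camera call.
- outline_of(query, camera): "mask" (420x560 bool, what is visible of it) and "centre" ([column, row] in pixels, amid what is visible of it).
The state is a dict: "time_s": time; "joints": joint angles; "joint_vel": joint speeds; "tau": joint torques, N m; "position": TCP position; "tcp_rot": TCP orientation; "ft_force": force on the tool from outside, world axes, zero at the start; "ft_torque": the same for the moment, N m; "finger_gap": opening from 0.0 (shut) to 1.0 (fully open).
Only numpy, scipy, OpenCV 4.12 (cv2) and the standard library are available. Lean on these libraries where they do the work, as an engineer would, in place of code of your own. Each camera call takes 0.05 s, during which the arm holds its last target.

## Working session

There is one attempt and no reset: what is moved stays moved. The work goes in short steps, Python scripts to look and compute and a tool call to move; the robot and the scene stay as the last step left them, time stands still between calls to the robot, and variables do not carry over. Pictures are saved under pics/ and viewed, and the job is handed in when it is done.

Besides the shell and the picture viewer there is one more tool, called after "Emit:" in YAML: its name, and indented under it one key for each argument. send_rows: Moves the arm, as the interface text tells. Its arguments: {"type":"object","properties":{"motion":{"type":"array"}},"required":["motion"]}

```bash
mkdir -p pics; cat > h.py <<'E'
import numpy as np, cv2
from station import state, grab_frame, finish_job, outline_of
from scipy.spatial.transform import Rotation as R
def save(n,f): cv2.imwrite('pics/'+n+'.png', f['image'][:,:,::-1])
def cloud(f,T=None):
    T=np.array(f['cam_to_world']) if T is None else T
    d=f['range_z']; h,w=d.shape; fl=h/2/np.tan(np.radians(f['vfov'])/2)
    v,u=np.mgrid[:h,:w]
    P=np.stack([(u-f['cx'])/fl*d,-(v-f['cy'])/fl*d,-d],-1)
    W=P@T[:3,:3].T+T[:3,3]; W[d==0]=np.nan
    return W
def ttool():
    s=state(); T=np.eye(4); T[:3,:3]=R.from_euler('xyz',s['tcp_rot']).as_matrix(); T[:3,3]=s['position']; return T
E
python3 - <<'E'
from h import *
print(state())
for c in ['scene','side','wrist']:
    f=grab_frame(c); save(c+'0',f); print(c,{k:v for k,v in f.items() if k not in('image','range_z')})
    np.savez('pics/'+c+'0.npz',**f)
    if c!='wrist': W=cloud(f)
    else: W=cloud(f,ttool()@np.array(f['T_tool_cam']))
    for q in ['scoop','cap_1','low_shelf','weigh_boats','scoop_grip']:
        for o in outline_of(q,c):
            m=o['mask']; p=W[m]; print(q,round(o['score'],2),o['centre'],m.sum(),np.nanmedian(p,0).round(3),np.nanmin(p,0).round(3),np.nanmax(p,0).round(3))
E
```

```text
{'time_s': 0.0, 'joints': array([-1.42727558e+00,  1.81524433e-01,  1.60797349e+00, -6.77227431e-06,
        1.35382569e+00, -2.06304207e-01]), 'joint_vel': array([ 0.00113632, -0.00178502,  0.00081312, -0.00039261,  0.00158733,
       -0.00172413]), 'tau': array([ 8.49325315e-04, -4.33867979e+01, -3.41845965e+01,  7.02854223e-02,
        3.84089816e-02, -1.38838873e-04]), 'position': array([ 0.19700647, -0.53963371,  0.23783617]), 'tcp_rot': array([-1.7732813 ,  1.56906536,  1.71813777]), 'ft_force': array([ 0.18037453, -0.09751681,  0.48404486]), 'ft_torque': array([-1.83248383e-02,  7.78888660e-05,  1.55916238e-02]), 'finger_gap': 1.0028783863723374}
scene {'vfov': 47.76594816927214, 'cx': 273.91626773600063, 'cy': 209.24863333225457, 'cam_to_world': array([[-9.20922084e-01,  3.43886115e-01, -1.83425341e-01,
         3.71142264e-01],
       [-3.89746726e-01, -8.12647169e-01,  4.33245967e-01,
         5.12181988e-01],
       [-7.28113385e-05,  4.70475205e-01,  8.82413212e-01,
         1.04290336e+00],
       [ 0.00000000e+00,  0.00000000e+00,  0.00000000e+00,
         1.00000000e+0
[... 1054 characters left out ...]
1 0.242 0.126] [ 0.356  0.141 -0.004] [0.806 0.554 0.169]
weigh_boats 0.61 [316.9, 195.4] 325 [0.689 0.214 0.016] [ 0.656  0.18  -0.004] [0.718 0.248 0.027]
scoop_grip 0.93 [244.9, 259.3] 1913 [ 0.468 -0.094  0.039] [ 0.399 -0.309 -0.003] [0.535 0.127 0.063]
wrist {'vfov': 67.45859163621574, 'cx': 280.84258290227365, 'cy': 204.65334817214494, 'T_tool_cam': array([[-3.01080379e-04,  3.13116222e-01, -9.49714768e-01,
        -1.46144778e-01],
       [ 9.99999812e-01, -4.13225779e-04, -4.53260317e-04,
        -9.48605735e-04],
       [-5.34369783e-04, -9.49714726e-01, -3.13116039e-01,
        -8.20842083e-02],
       [ 0.00000000e+00,  0.00000000e+00,  0.00000000e+00,
         1.00000000e+00]])}
```

View pics/scene0.png

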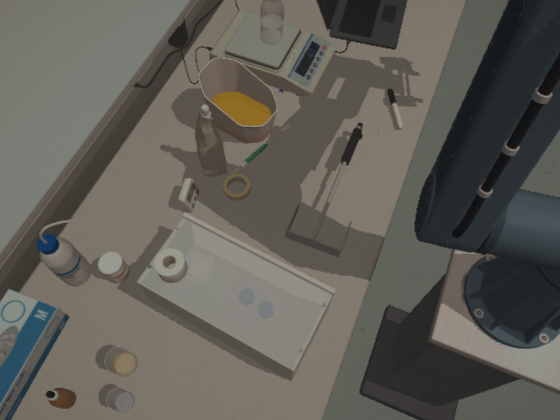

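View pics/side0.png

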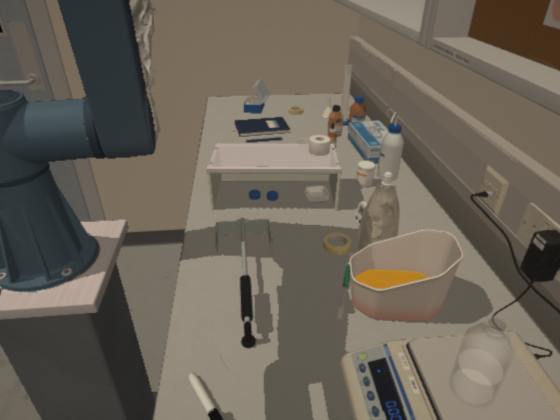

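View pics/wrist0.png

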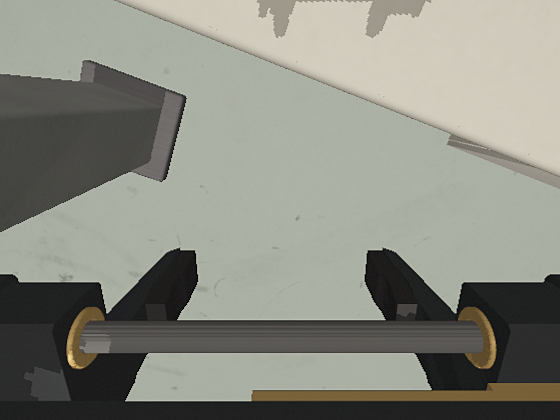

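```bash
cat > m.py <<'E'
from h import *
import numpy as np
def ray(f,u,v,z):
    T=np.array(f['cam_to_world']);fl=210/np.tan(np.radians(f['vfov'])/2)
    d=T[:3,:3]@np.array([(u-f['cx'])/fl,-(v-f['cy'])/fl,-1]);o=T[:3,3]
    return o+d*(z-o[2])/d[2]
E
python3 - <<'E'
from m import *
F={c:dict(np.load(f'pics/{c}0.npz')) for c in ['scene','side']}
for c,b in [('scene',(130,100,400,400)),('side',(170,120,390,370))]:
    im=F[c]['image'][b[1]:b[3],b[0]:b[2],::-1]
    s=2.2; cv2.imwrite(f'pics/{c}0z.png',cv2.resize(im,None,fx=s,fy=s,interpolation=cv2.INTER_CUBIC)[:600])
    W=cloud(F[c])
    hsv=cv2.cvtColor(F[c]['image'],cv2.COLOR_RGB2HSV)
    # blue spots
    m=((hsv[...,0]>100)&(hsv[...,0]<130)&(hsv[...,1]>(40 if c=='scene' else 100))).astype(np.uint8)
    n,l,st,ce=cv2.connectedComponentsWithStats(m)
    for i in range(1,n):
        if 40<st[i,4]<600: print(c,ce[i].round(1),st[i],ray(F[c],*ce[i],0.012).round(4))
    # rail / shelf points
    sel=(W[...,2]>0.10)&(W[...,2]<0.145)&(W[...,1]>0.05)&(W[...,1]<.45)&(W[...,0]<.85)
    p=W[sel]; hull=cv2.minAreaRect(p[:,:2].astype(np.float32)*1000); print(c,'shelf',hull,cv2.boxPoints(hull).round(), np.percentile(p[:,2],[5,50,95]))
    # scoop
    sel=(W[...,2]>0.02)&(W[...,2]<0.075)&(W[...,1]>-.33)&(W[...,1]<.1)&(W[...,0]<.58)&(W[...,0]>.36)
    p=W[sel]; print(c,'scoop',len(p))
    for y in np.arange(-.32,.1,.03):
        q=p[(p[:,1]>=y)&(p[:,1]<y+.03)]
        if len(q): print(round(y,2),len(q),np.median(q,0).round(4),q[:,0].min().round(3),q[:,0].max().round(3),np.percentile(q[:,2],[5,95]).round(3))
E
```

```text
scene [300.8  54.2] [289  34  24  43 100] [ 0.7158 -0.5081  0.012 ]
scene [310.8  52.5] [307  47   9  11  59] [ 0.6909 -0.5263  0.012 ]
scene [429.7 213.8] [424 207  15  14  60] [ 0.2289 -0.1312  0.012 ]
scene [ 47.5 244. ] [ 36 234  23  20 328] [1.0434 0.3011 0.012 ]
scene [ 71.1 268.6] [ 57 257  23  19  55] [0.9563 0.3316 0.012 ]
scene [ 63.6 320.5] [ 58 315  11  13  43] [0.902  0.4397 0.012 ]
scene [554.8 324.1] [548 314  12  18  89] [-0.0896  0.0286  0.012 ]
scene [ 32.9 374.2] [  5 328  56  92 404] [0.8953 0.5589 0.012 ]
scene shelf ((346.69476318359375, 223.12750244140625), (833.8515014648438, 260.19342041015625), 8.035589218139648) [[-84. 294.]
 [-48.  36.]
 [778. 153.]
 [741. 410.]] [0.12421465 0.12893238 0.13403947]
scene scoop 1162
-0.32 16 [ 0.4686 -0.2932  0.0513] 0.463 0.476 [0.041 0.054]
-0.29 47 [ 0.4686 -0.2682  0.0588] 0.458 0.48 [0.05  0.063]
-0.26 88 [ 0.4685 -0.2438  0.0595] 0.458 0.48 [0.054 0.064]
-0.23 90 [ 0.4674 -0.2154  0.0594] 0.457 0.48 [0.053 0.063]
-0.2 92 [ 0.4675 -0.1842  0.0596] 0.457 0.479 [0.047 0.063]
-0.17 67 [ 0.4678 -0.1633  0.0521] 0.459 0.478 
[... 1250 characters left out ...]
2755  0.0555] 0.457 0.479 [0.042 0.061]
-0.26 127 [ 0.468  -0.245   0.0587] 0.458 0.479 [0.054 0.061]
-0.23 120 [ 0.4686 -0.2151  0.0587] 0.458 0.48 [0.055 0.061]
-0.2 104 [ 0.4675 -0.1862  0.0587] 0.457 0.479 [0.053 0.06 ]
-0.17 33 [ 0.468  -0.1503  0.0502] 0.463 0.472 [0.048 0.052]
-0.14 37 [ 0.4668 -0.1262  0.0505] 0.464 0.473 [0.049 0.052]
-0.11 40 [ 0.4673 -0.0942  0.0501] 0.463 0.472 [0.047 0.051]
-0.08 34 [ 0.4676 -0.0681  0.0509] 0.463 0.472 [0.048 0.053]
-0.05 49 [ 0.4664 -0.0272  0.0489] 0.399 0.533 [0.024 0.052]
-0.02 63 [ 0.467  -0.0058  0.0463] 0.399 0.535 [0.034 0.051]
0.01 56 [0.4654 0.0241 0.042 ] 0.4 0.534 [0.021 0.052]
0.04 375 [0.4658 0.0562 0.0335] 0.4 0.534 [0.022 0.046]
```

```bash
python3 - <<'E'
from m import *
F={c:dict(np.load(f'pics/{c}0.npz')) for c in ['scene','side']}
a=-np.arctan2(38,359)
for c in F:
    W=cloud(F[c]); x=W[...,0];y=W[...,1];z=W[...,2]
    L=(z>.118)&(z<.145)&(y>.1)&(y<.4)&(x>.35)&(x<.78)
    p=W[L]; r=cv2.minAreaRect(p[:,:2].astype(np.float32)*1000); print(c,r,cv2.boxPoints(r).round(),len(p))
    # front edge per x bin
    for x0 in np.arange(.38,.75,.04):
        q=p[(p[:,0]>x0)&(p[:,0]<x0+.04)]
        if len(q):print(round(x0+.02,2),len(q),np.percentile(q[:,1],[1,3,50,97,99]).round(3),np.median(q[:,2]).round(3))
f=F['scene']
for (u,v) in [(247,297),(266,310)]: print(ray(f,u,v,.017).round(4))
E
```

```text
scene ((566.4110107421875, 254.2900390625), (180.73397827148438, 362.9014892578125), 84.1389389038086) [[377. 183.]
 [738. 146.]
 [756. 326.]
 [395. 363.]] 14845
0.4 1578 [0.184 0.187 0.265 0.356 0.36 ] 0.129
0.44 1909 [0.179 0.184 0.273 0.354 0.357] 0.129
0.48 1848 [0.176 0.18  0.269 0.35  0.353] 0.129
0.52 1797 [0.172 0.176 0.265 0.346 0.349] 0.129
0.56 1745 [0.167 0.172 0.261 0.342 0.345] 0.129
0.6 1702 [0.164 0.167 0.257 0.338 0.341] 0.129
0.64 1640 [0.159 0.163 0.252 0.334 0.337] 0.129
0.68 1354 [0.155 0.159 0.234 0.331 0.333] 0.129
0.72 1067 [0.151 0.155 0.216 0.327 0.329] 0.129
0.76 195 [0.212 0.219 0.294 0.325 0.326] 0.129
side ((566.3312377929688, 249.31900024414062), (183.3241424560547, 360.9842224121094), 83.86868286132812) [[377. 177.]
 [736. 139.]
 [756. 321.]
 [397. 360.]] 3622
0.4 348 [0.176 0.178 0.237 0.347 0.352] 0.127
0.44 414 [0.172 0.173 0.245 0.346 0.349] 0.127
0.48 416 [0.167 0.169 0.241 0.343 0.345] 0.127
0.52 416 [0.163 0.165 0.237 0.337 0.342] 0.127
0.56 418 [0.16  0.161 0.234 0.331 0.337] 0.127
0.6 418 [0.155 0.157 0.228 0.33  0.333] 0.127
0.64 416 [0.152 0.153 0.227 0.327 0.33 ] 0.127
0.68 388 [0.148 0.149 0.215 0.317 0.326] 0.127
0.72 335 [0.143 0.144 0.201 0.271 0.292] 0.127
0.76 47 [0.21  0.218 0.283 0.317 0.319] 0.127
[0.5532 0.2362 0.017 ]
[0.5025 0.2468 0.017 ]
```

View pics/scene0z.png

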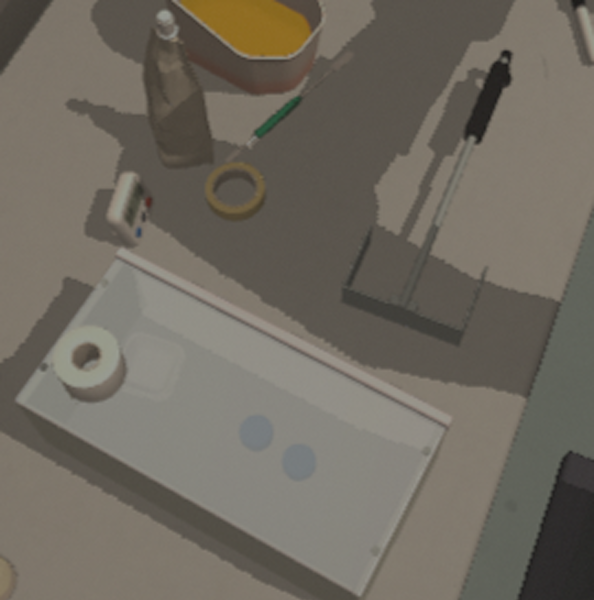

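View pics/side0z.png

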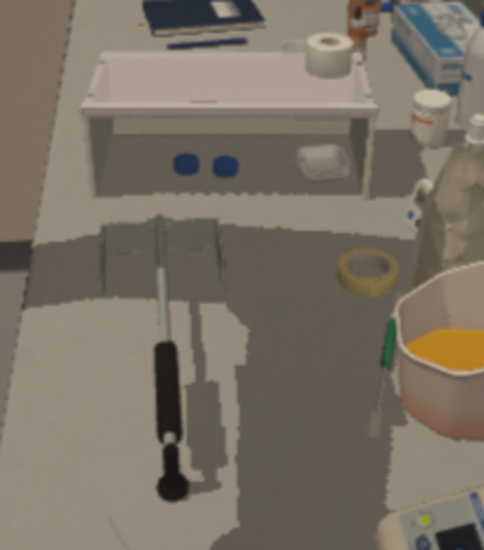

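```bash
python3 - <<'E'
from m import *
F={c:dict(np.load(f'pics/{c}0.npz')) for c in ['scene','side']}
T=ttool(); print(T.round(4))
C=[]
for c in F:
    W=cloud(F[c]); z=W[...,2];y=W[...,1];x=W[...,0]
    p=W[(z>.046)&(z<.066)&(y>-.27)&(y<-.06)&(x>.45)&(x<.49)]
    k=np.polyfit(p[:,1],p[:,0],1); print(c,k,'yaw',90-np.degrees(np.arctan(k[0])), 'x at -.2',np.polyval(k,-.2))
    bl=W[(z>.02)&(z<.04)&(y>.03)&(y<.09)&(x>.41)&(x<.52)]
    if len(bl): k=np.polyfit(bl[:,0],bl[:,1],1); print('blade',k,np.polyval(k,.467), bl[:,1].std())
    f=F[c]['image']; 
    g=(W[...,0]>.44)&(W[...,0]<.5)&(y>-.32)&(y<-.1)&(z>.05)&(f.sum(-1)<150)
    print('grip y',np.percentile(y[g],[1,99]).round(4))
E
```

```text
[[-0.      0.3427 -0.9394  0.1971]
 [-0.     -0.9394 -0.3427 -0.5402]
 [-1.     -0.      0.      0.2387]
 [ 0.      0.      0.      1.    ]]
scene [-0.0029685   0.46743231] yaw 90.17008198141497 x at -.2 0.46802600903968655
blade [0.00793954 0.05741939] 0.06112714788104558 0.0012360263168828432
grip y [-0.2949 -0.1668]
side [-0.00637559  0.46671116] yaw 90.36528934809034 x at -.2 0.4679862818808449
blade [0.00780008 0.05255476] 0.056197398253937644 0.0026814784896109865
grip y [-0.3013 -0.1751]
```

Emit:
send_rows:
  motion:
    - [[30,-56,-92,-0.18,-1],[60,-112,-185,-0.36,-1],[90,-168,-278,-0.54,-1],[100,-224,-370,-0.72,-1],[100,-224,-370,-0.9,-1],[100,-224,-370,-1.08,-1],[100,-224,-370,-1.227,-1],[100,-224,-370,-1.227,-1]]

```text
time_s: 1.9
position: [0.469, -0.1994, 0.1378]
tcp_rot: [-2.526, 1.569, 2.199]
ft_force: [-0.0, -0.3, 0.4]
finger_gap: 1.0
```

```bash
python3 - <<'E'
from m import *
T=ttool(); print(T.round(4),state()['time_s'])
f=grab_frame('wrist'); save('w1',f); f.update(T=T); np.savez('pics/w1.npz',**f)
W=cloud(f,T@np.array(f['T_tool_cam'])); z=W[...,2];y=W[...,1];x=W[...,0]
p=W[(z>.045)&(z<.07)&(x>.44)&(x<.5)&(y>-.32)&(y<.06)]
for a in np.arange(-.31,.06,.03):
    q=p[(p[:,1]>a)&(p[:,1]<a+.03)]
    if len(q): print(round(a,2),len(q),np.median(q,0).round(4),q[:,0].min().round(4),q[:,0].max().round(4))
m=(f['image'].sum(-1)<150)&(z>.05)&(z<.07)&(abs(x-.468)<.02); print(np.percentile(y[m],[1,99]) if m.any() else 0)
E
```

```text
[[-0.0011  0.9999  0.012   0.469 ]
 [ 0.0015  0.012  -0.9999 -0.1994]
 [-1.     -0.0011 -0.0015  0.1378]
 [ 0.      0.      0.      1.    ]] 1.9
-0.31 253 [ 0.4678 -0.2903  0.0516] 0.4615 0.4749
-0.28 651 [ 0.4683 -0.2614  0.0596] 0.4564 0.4792
-0.25 917 [ 0.4674 -0.2342  0.0596] 0.4564 0.4792
-0.22 1025 [ 0.4672 -0.2045  0.0595] 0.4558 0.4786
-0.19 1038 [ 0.4674 -0.1761  0.0589] 0.4558 0.4783
-0.16 540 [ 0.4671 -0.1447  0.0513] 0.4626 0.4718
-0.13 622 [ 0.4669 -0.1148  0.0513] 0.4624 0.472
-0.1 695 [ 0.4666 -0.0846  0.0513] 0.4623 0.4716
-0.07 396 [ 0.4669 -0.0624  0.0513] 0.4622 0.4716
[-0.29558503 -0.16787933]
```

View pics/w1.png

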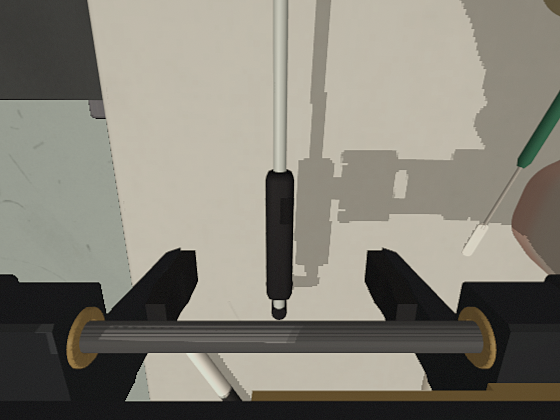

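Emit:
send_rows:
  motion:
    - [[55,-1.5,3.5,0.007,-1],[95,-1.5,3.5,0.007,-1],[110,-1.5,3.5,0.007,-1],[110,-1.5,3.5,0.007,-1],[110,-1.5,3.5,0.007,1],[110,-1.5,3.5,0.007,1],[110,-1.5,3.5,0.007,1],[110,-1.5,3.5,0.007,1]]

```text
time_s: 2.95
position: [0.4667, -0.2066, 0.0292]
tcp_rot: [0.958, 1.57, -0.613]
ft_force: [0.3, -0.5, -0.2]
finger_gap: 0.57
```

Emit:
send_rows:
  motion:
    - [[0,0,0,0,1],[0,0,0,0,1],[0,0,0,0,1],[0,0,0,0,1]]

```text
time_s: 3.45
position: [0.4665, -0.2064, 0.0287]
tcp_rot: [2.226, 1.571, 0.654]
ft_force: [0.1, -0.2, 0.2]
finger_gap: 0.244
```

Emit:
send_rows:
  motion:
    - [[-8,0,0,0,1],[-18,0,0,0,1],[-28,0,0,0,1],[-34,0,0,0,1],[-34,0,0,0,1],[-34,0,0,0,1]]

```text
time_s: 4.2
position: [0.4662, -0.2063, 0.0625]
tcp_rot: [-2.243, 1.57, 2.468]
ft_force: [-0.8, 0.3, -3.1]
finger_gap: 0.249
```

```bash
cat > sc.py <<'E'
from m import *
import sys
T=ttool(); s=state(); print(T.round(4),s['time_s'],s['ft_force'].round(2),s['finger_gap'])
for c in ['side','scene','wrist']:
    f=grab_frame(c); save(sys.argv[1]+c,f)
    W=cloud(f) if c!='wrist' else cloud(f,T@np.array(f['T_tool_cam'])); f['W']=W; np.savez('pics/'+sys.argv[1]+c+'.npz',**f)
    o=outline_of('scoop',c)
    for q in o[:1]:
        p=W[q['mask']]; p=p[np.isfinite(p).all(1)&(p[:,2]<.14)&(p[:,2]>.005)]
        r=np.linalg.norm(p[:,:2]-T[:2,3],axis=1); 
        print(c,q['score'],len(p))
        for a in np.arange(-.1,.3,.03):
            t=p[:,1]-T[1,3]; w=p[(t>=a)&(t<a+.03)]
            if len(w)>5: print(round(a,2),len(w),np.median(w,0).round(4),w[:,0].min().round(3),w[:,0].max().round(3),np.percentile(w[:,2],[5,95]).round(3), w[:,1].max().round(4))
E
python3 sc.py a_
```

```text
[[-3.000e-04  1.000e+00 -1.000e-03  4.662e-01]
 [ 2.000e-04 -1.000e-03 -1.000e+00 -2.063e-01]
 [-1.000e+00 -3.000e-04 -2.000e-04  6.250e-02]
 [ 0.000e+00  0.000e+00  0.000e+00  1.000e+00]] 4.2 [-0.84  0.27 -3.05] 0.24864407237020136
side 0.67 1039
-0.1 311 [ 0.4673 -0.2994  0.0648] 0.454 0.48 [0.04  0.088] -0.2764
-0.07 169 [ 0.4668 -0.2648  0.0926] 0.455 0.478 [0.079 0.095] -0.2467
-0.04 132 [ 0.4668 -0.2319  0.0927] 0.456 0.478 [0.089 0.095] -0.2164
-0.01 111 [ 0.4665 -0.2012  0.0925] 0.456 0.478 [0.089 0.095] -0.1864
0.02 30 [ 0.467  -0.1821  0.0922] 0.457 0.477 [0.089 0.094] -0.1774
0.05 20 [ 0.4674 -0.146   0.0842] 0.463 0.472 [0.082 0.086] -0.1379
0.17 36 [ 0.4663 -0.0211  0.0651] 0.399 0.534 [0.056 0.075] -0.0067
0.2 46 [0.4014 0.0099 0.0677] 0.399 0.534 [0.037 0.075] 0.0223
0.23 48 [0.5208 0.0417 0.0669] 0.398 0.534 [0.044 0.075] 0.0536
0.26 109 [0.5215 0.0572 0.0553] 0.4 0.533 [0.035 0.073] 0.061
scene 0.73 993
-0.01 73 [ 0.4665 -0.1965  0.0937] 0.456 0.477 [0.09  0.096] -0.1864
0.02 82 [ 0.4658 -0.1709  0.0919] 0.456 0.476 [0.083 0.096] -0.157
0.05 18 [ 0.467  -0.1382  0.08
[... 305 characters left out ...]

0.2 84 [0.4698 0.008  0.083 ] 0.462 0.534 [0.052 0.087] 0.0231
0.23 81 [0.4684 0.0387 0.0828] 0.399 0.533 [0.053 0.088] 0.0532
0.26 512 [0.4658 0.0611 0.0607] 0.399 0.532 [0.038 0.081] 0.0641
wrist 0.68 12711
-0.07 643 [ 0.4659 -0.2507  0.0935] 0.455 0.477 [0.089 0.095] -0.2464
-0.04 1026 [ 0.4664 -0.2395  0.0937] 0.455 0.477 [0.09  0.095] -0.2164
-0.01 2900 [ 0.4664 -0.1998  0.0935] 0.454 0.479 [0.089 0.095] -0.1864
0.02 3293 [ 0.466  -0.1724  0.0923] 0.455 0.477 [0.083 0.094] -0.1564
0.05 1911 [ 0.466  -0.1406  0.085 ] 0.461 0.471 [0.082 0.087] -0.1265
0.08 2418 [ 0.4657 -0.1103  0.0849] 0.461 0.471 [0.082 0.086] -0.0964
0.11 520 [ 0.4661 -0.0935  0.085 ] 0.461 0.471 [0.082 0.086] -0.0899
```

View pics/a_side.png

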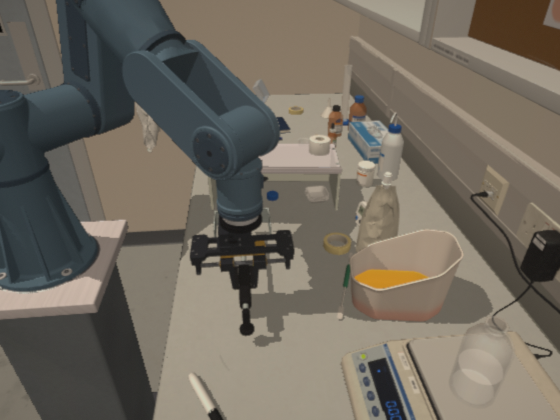

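View pics/a_wrist.png

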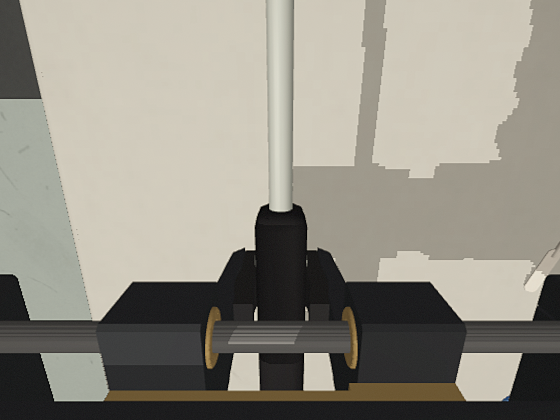

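Emit:
send_rows:
  motion:
    - [[0,4,-10,0.02,1],[0,9,-22,0.042,1],[0,14,-35,0.065,1],[0,19,-48,0.09,1],[0,22,-56,0.104,1],[0,22,-56,0.104,1],[0,22,-56,0.104,1]]

```text
time_s: 5.38
position: [0.4884, -0.1508, 0.0627]
tcp_rot: [-0.231, 1.571, -1.907]
ft_force: [0.2, -0.2, -1.7]
finger_gap: 0.244
```

```bash
python3 sc.py b_; python3 - <<'E'
from m import *
# shelf/cap recheck
for c in ['side','scene']:
    f=grab_frame(c)
    for q in ['cap_1','low_shelf']:
        for o in outline_of(q,c):
            print(c,q,round(o['score'],2),o['centre'],o['mask'].sum(),ray(f,*o['centre'],.012).round(4))
E
```

```text
[[-1.000e-04  9.945e-01 -1.046e-01  4.884e-01]
 [-2.000e-04 -1.046e-01 -9.945e-01 -1.508e-01]
 [-1.000e+00 -0.000e+00  2.000e-04  6.270e-02]
 [ 0.000e+00  0.000e+00  0.000e+00  1.000e+00]] 5.375 [ 0.22 -0.24 -1.68] 0.2443289534251407
side 0.91 841
-0.1 260 [ 0.4805 -0.2436  0.0667] 0.467 0.492 [0.04  0.087] -0.2208
-0.07 150 [ 0.4835 -0.2113  0.0921] 0.471 0.496 [0.076 0.094] -0.1912
-0.04 116 [ 0.4877 -0.1769  0.0928] 0.475 0.498 [0.085 0.095] -0.1613
-0.01 98 [ 0.4901 -0.1468  0.0927] 0.475 0.5 [0.089 0.094] -0.1315
0.02 24 [ 0.4917 -0.1262  0.0929] 0.481 0.5 [0.09  0.094] -0.1202
0.2 10 [0.5778 0.0617 0.0744] 0.575 0.579 [0.073 0.076] 0.0791
0.23 145 [0.5651 0.1062 0.0545] 0.544 0.58 [0.038 0.073] 0.1092
0.26 17 [0.5549 0.11   0.0502] 0.544 0.574 [0.035 0.066] 0.1121
scene 0.78 1262
-0.04 6 [ 0.4888 -0.1684  0.0949] 0.485 0.493 [0.094 0.096] -0.1674
-0.01 65 [ 0.4894 -0.14    0.0937] 0.48 0.5 [0.09  0.097] -0.1308
0.02 98 [ 0.4911 -0.1152  0.0917] 0.48 0.502 [0.082 0.096] -0.1011
0.05 36 [ 0.4952 -0.0861  0.0857] 0.491 0.5 [0.083 0.088] -0.0711
0.08 36 [ 0.4983 -0.056   0.0861] 0.
[... 411 characters left out ...]
2] 0.1228
wrist 0.85 12709
-0.07 626 [ 0.4843 -0.1949  0.0936] 0.472 0.495 [0.089 0.095] -0.1908
-0.04 1052 [ 0.4847 -0.1838  0.0938] 0.473 0.498 [0.09  0.095] -0.1608
-0.01 2899 [ 0.489  -0.1444  0.0936] 0.476 0.501 [0.089 0.095] -0.1308
0.02 3294 [ 0.4917 -0.117   0.0923] 0.48 0.502 [0.083 0.095] -0.1008
0.05 1930 [ 0.4949 -0.0851  0.0852] 0.488 0.501 [0.082 0.087] -0.0708
0.08 2436 [ 0.4979 -0.0547  0.0851] 0.491 0.504 [0.082 0.087] -0.0408
0.11 472 [ 0.4994 -0.0383  0.085 ] 0.495 0.505 [0.082 0.086] -0.0349
side cap_1 0.6 [276.7, 197.9] 40 [0.5683 0.2088 0.012 ]
side low_shelf 0.59 [296.9, 165.3] 3591 [0.6555 0.4149 0.012 ]
scene low_shelf 0.95 [237.2, 292.5] 17284 [0.5788 0.234  0.012 ]
```

View pics/b_scene.png

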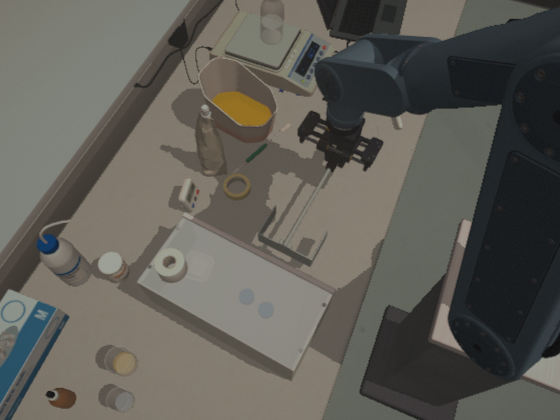

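View pics/b_side.png

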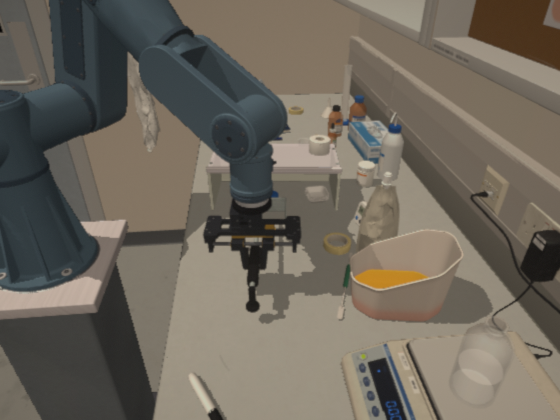

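Emit:
send_rows:
  motion:
    - [[0,0,-12,0,1],[0,0,-34,0,1],[0,0,-60,0,1],[0,0,-90,0,1],[0,0,-120,0,1],[0,0,-145,0,1],[0,0,-158,0,1],[0,0,-158,0,1]]

```text
time_s: 6.98
position: [0.5049, 0.0075, 0.0627]
tcp_rot: [-0.973, 1.571, -2.647]
ft_force: [-0.9, 0.3, -0.9]
finger_gap: 0.246
```

```bash
python3 sc.py c_ | grep -v wrist|head -30
```

```text
[[-1.000e-04  9.947e-01 -1.030e-01  5.049e-01]
 [-1.000e-04 -1.030e-01 -9.947e-01  7.500e-03]
 [-1.000e+00 -1.000e-04  1.000e-04  6.270e-02]
 [ 0.000e+00  0.000e+00  0.000e+00  1.000e+00]] 6.975 [-0.91  0.33 -0.89] 0.24571295772167928
side 0.59 605
-0.1 199 [ 0.4971 -0.0861  0.0645] 0.483 0.51 [0.038 0.087] -0.0626
-0.07 99 [ 0.5001 -0.0515  0.0919] 0.49 0.512 [0.077 0.094] -0.034
-0.04 66 [ 0.5037 -0.0191  0.0926] 0.491 0.514 [0.087 0.094] -0.0031
-0.01 62 [0.5052 0.0104 0.0927] 0.492 0.516 [0.088 0.095] 0.0273
0.02 24 [0.5088 0.0335 0.0927] 0.499 0.516 [0.091 0.094] 0.0566
0.23 105 [0.5743 0.2644 0.052 ] 0.539 0.595 [0.041 0.061] 0.2673
0.26 31 [0.5537 0.269  0.0472] 0.539 0.575 [0.039 0.06 ] 0.2716
scene 0.71 348
-0.01 66 [0.5062 0.0205 0.0937] 0.496 0.523 [0.084 0.097] 0.0274
0.02 119 [0.5077 0.0418 0.0913] 0.49 0.52 [0.079 0.097] 0.0562
0.05 57 [0.5117 0.0731 0.0856] 0.507 0.533 [0.08  0.089] 0.0872
0.08 55 [0.5152 0.1028 0.0855] 0.509 0.521 [0.082 0.088] 0.1173
0.11 49 [0.5183 0.1305 0.0854] 0.513 0.523 [0.083 0.089] 0.1471
-0.07 624 [ 0.5011 -0.0366  0.0937] 0.489 0.512 [0.089 0.095] -0.0325
-0.04 1057 [ 0.5011 -0.0255  0.0938] 0.49 0.514 [0.09  0.095] -0.0027
-0.01 2859 [0.5055 0.0142 0.0937] 0.493 0.518 [0.09  0.095] 0.0274
0.02 3317 [0.5081 0.0412 0.0924] 0.496 0.519 [0.083 0.095] 0.0574
0.05 1921 [0.5113 0.0732 0.0851] 0.505 0.517 [0.082 0.087] 0.0875
0.08 2439 [0.5143 0.1036 0.0851] 0.508 0.521 [0.082 0.087] 0.1175
0.11 469 [0.5159 0.12   0.0849] 0.511 0.521 [0.082 0.087] 0.1233
```

```bash
python3 -c "
import cv2
im=cv2.imread('pics/c_scene.png')[180:380,130:400];cv2.imwrite('pics/c_scz.png',cv2.resize(im,None,fx=2.9,fy=2.9,interpolation=cv2.INTER_CUBIC))
im=cv2.imread('pics/c_side.png')[120:320,170:390];cv2.imwrite('pics/c_siz.png',cv2.resize(im,None,fx=2.9,fy=2.9,interpolation=cv2.INTER_CUBIC))"
```

```text
(no output)
```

View pics/c_scz.png

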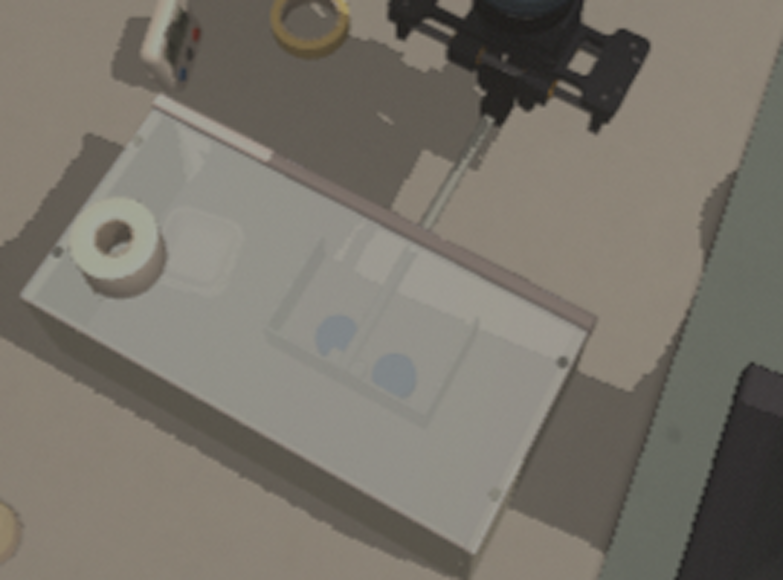

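View pics/c_siz.png

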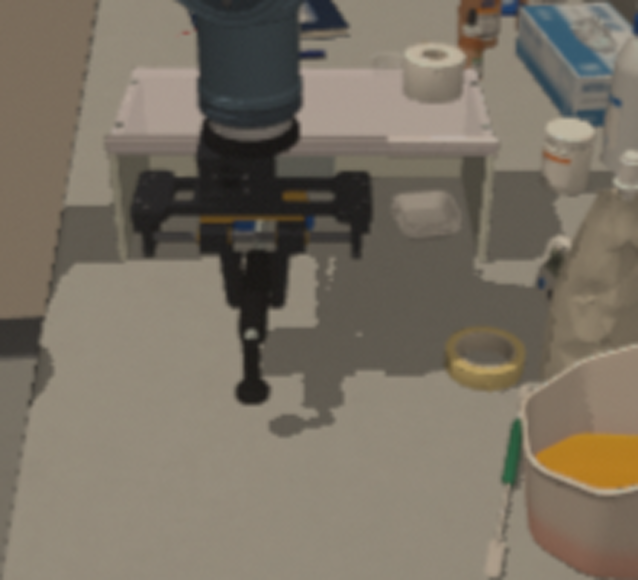

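Emit:
send_rows:
  motion:
    - [[8,0,0,0,1],[16,0,0,0,1],[23,0,0,0,1],[29,0,0,0,1],[32,0,0,0,1],[34,0,0,0,1],[34,0,0,0,1],[34,0,0,0,1]]

```text
time_s: 8.28
position: [0.5052, 0.0066, 0.0289]
tcp_rot: [1.47, 1.57, -0.205]
ft_force: [-0.2, 0.4, -1.3]
finger_gap: 0.244
```

```bash
python3 sc.py d_ | head -30;python3 -c "
import cv2
im=cv2.imread('pics/d_scene.png')[180:380,130:400];cv2.imwrite('pics/d_scz.png',cv2.resize(im,None,fx=2.9,fy=2.9,interpolation=cv2.INTER_CUBIC))"
```

```text
[[ 4.000e-04  9.945e-01 -1.048e-01  5.052e-01]
 [-1.000e-04 -1.048e-01 -9.945e-01  6.600e-03]
 [-1.000e+00  4.000e-04  0.000e+00  2.890e-02]
 [ 0.000e+00  0.000e+00  0.000e+00  1.000e+00]] 8.275 [-0.24  0.38 -1.26] 0.2435124678689347
side 0.96 600
-0.1 164 [ 0.4978 -0.0858  0.0357] 0.484 0.509 [0.006 0.055] -0.0636
-0.07 93 [ 0.4996 -0.0537  0.0579] 0.489 0.511 [0.044 0.06 ] -0.0339
-0.04 73 [ 0.5049 -0.0167  0.0587] 0.493 0.515 [0.048 0.061] -0.0034
-0.01 58 [0.5056 0.0107 0.0588] 0.494 0.517 [0.054 0.061] 0.0261
0.02 25 [0.5102 0.0338 0.0583] 0.5 0.516 [0.051 0.06 ] 0.0556
0.23 138 [0.5776 0.2634 0.0228] 0.544 0.597 [0.008 0.04 ] 0.2666
0.26 29 [0.5563 0.2674 0.0138] 0.541 0.587 [0.006 0.037] 0.2706
scene 0.6 262
-0.01 39 [0.5069 0.022  0.0608] 0.497 0.517 [0.057 0.064] 0.0265
0.02 108 [0.508  0.0404 0.0578] 0.497 0.519 [0.047 0.063] 0.0554
0.05 47 [0.5117 0.0695 0.052 ] 0.506 0.517 [0.048 0.055] 0.085
0.08 45 [0.5145 0.1006 0.0518] 0.51 0.52 [0.048 0.055] 0.1166
0.11 23 [0.5173 0.1239 0.0525] 0.514 0.521 [0.05  0.055] 0.1334
wrist 0.84 12734
-0.07 640 [ 0.501  -0.0374  0.0597] 0.489 0.512 [0.055 0.061] -0.0334
-0.04 1024 [ 0.5014 -0.0264  0.0599] 0.49 0.515 [0.056 0.061] -0.0034
-0.01 2923 [0.5057 0.0131 0.0598] 0.492 0.52 [0.055 0.061] 0.0266
0.02 3316 [0.5084 0.0405 0.0586] 0.496 0.519 [0.049 0.061] 0.0566
0.05 1926 [0.5116 0.0725 0.0515] 0.505 0.518 [0.049 0.053] 0.0866
0.08 2440 [0.5147 0.1028 0.0515] 0.508 0.521 [0.049 0.053] 0.1166
0.11 465 [0.5162 0.1192 0.0514] 0.511 0.521 [0.049 0.053] 0.1232
```

View pics/d_scz.png

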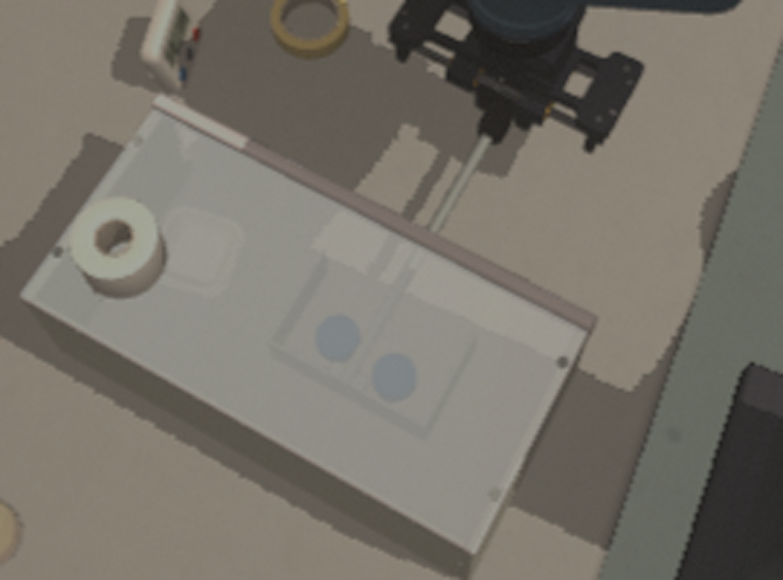

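Emit:
send_rows:
  motion:
    - [[0.7,0,0,0,1],[0.7,0,3,0,1],[0.7,0,8,0,1],[0.7,0,15,0,1],[0.7,0,23,0,1],[0.7,0,31,0,1],[0.7,0,39,0,1],[0.7,0,47,0,1]]

```text
time_s: 9.57
position: [0.5008, -0.0401, 0.0286]
tcp_rot: [2.079, 1.569, 0.403]
ft_force: [0.6, 6.0, 6.2]
finger_gap: 0.247
```

Emit:
send_rows:
  motion:
    - [[0,0,8,0,1],[0,0,16,0,1],[0,0,24,0,1],[0,0,32,0,1],[0,0,40,0,1],[0,0,48,0,1],[0,0,56,0,1],[0,0,64,0,1]]

```text
time_s: 10.58
position: [0.494, -0.1036, 0.0287]
tcp_rot: [2.233, 1.569, 0.557]
ft_force: [-0.3, 6.9, 7.5]
finger_gap: 0.247
```

Emit:
send_rows:
  motion:
    - [[0,0,8,0,1],[0,0,15,0,1],[0,0,21,0,1],[0,0,26,0,1],[0,0,30,0,1],[0,0,32,0,1],[0,0,33,0,1],[0,0,33,0,1]]

```text
time_s: 11.58
position: [0.4904, -0.1363, 0.0287]
tcp_rot: [2.241, 1.57, 0.565]
ft_force: [-0.0, 5.7, 6.7]
finger_gap: 0.242
```

```bash
python3 sc.py e_ | head -30;python3 -c "
import cv2
im=cv2.imread('pics/e_scene.png')[150:350,150:420];cv2.imwrite('pics/e_scz.png',cv2.resize(im,None,fx=2.9,fy=2.9,interpolation=cv2.INTER_CUBIC))"
```

```text
[[ 1.000e-03  9.945e-01 -1.051e-01  4.904e-01]
 [ 6.000e-04 -1.051e-01 -9.945e-01 -1.363e-01]
 [-1.000e+00  9.000e-04 -7.000e-04  2.870e-02]
 [ 0.000e+00  0.000e+00  0.000e+00  1.000e+00]] 11.575 [-0.03  5.7   6.69] 0.24247098309962434
side 0.83 816
-0.1 245 [ 0.4824 -0.2289  0.0326] 0.47 0.495 [0.006 0.053] -0.2064
-0.07 141 [ 0.4857 -0.1955  0.0583] 0.474 0.498 [0.044 0.06 ] -0.1769
-0.04 111 [ 0.4895 -0.1626  0.0585] 0.478 0.5 [0.049 0.061] -0.1466
-0.01 95 [ 0.4924 -0.1326  0.0586] 0.479 0.503 [0.055 0.061] -0.1165
0.02 26 [ 0.4924 -0.1116  0.0585] 0.482 0.502 [0.057 0.06 ] -0.1047
0.05 18 [ 0.4975 -0.0738  0.0502] 0.493 0.502 [0.048 0.051] -0.069
0.17 15 [0.5768 0.0482 0.0348] 0.576 0.579 [0.015 0.042] 0.0633
0.2 17 [0.5784 0.0773 0.0375] 0.577 0.582 [0.026 0.042] 0.0894
0.23 131 [0.5665 0.1207 0.0257] 0.548 0.585 [0.008 0.04 ] 0.1237
0.26 6 [0.5586 0.125  0.0194] 0.55 0.561 [0.015 0.028] 0.1259
scene 0.56 1007
-0.04 6 [ 0.4892 -0.1533  0.0594] 0.486 0.494 [0.058 0.061] -0.1509
-0.01 51 [ 0.491  -0.1258  0.0595] 0.482 0.502 [0.055 0.062] -0.1167
0.02 102 [ 0.4934 -0.1016  0.0582] 0.483 0.505 [0.047 0.063] -0.0864
0.05 36 [ 0.4972 -0.0695  0.0519] 0.493 0.502 [0.049 0.057] -0.0565
0.08 47 [ 0.4999 -0.0421  0.0515] 0.495 0.507 [0.048 0.055] -0.0264
0.11 48 [ 0.5035 -0.0108  0.0516] 0.499 0.51 [0.047 0.055] 0.0035
0.14 43 [0.5065 0.0184 0.0519] 0.501 0.512 [0.048 0.055] 0.0319
0.17 102 [0.5133 0.0525 0.0458] 0.443 0.579 [0.008 0.055] 0.0634
0.2 148 [0.5138 0.0788 0.0419] 0.443 0.582 [0.009 0.055] 0.0936
0.23 173 [0.517  0.1107 0.0423] 0.447 0.585 [0.013 0.054] 0.1235
0.26 235 [0.5076 0.13   0.0397] 0.449 0.577 [0.026 0.05 ] 0.1372
0.29 16 [0.466  0.176  0.1343] 0.447 0.484 [0.131 0.136] 0.1777
wrist 0.58 12775
-0.07 625 [ 0.4864 -0.1805  0.0595] 0.474 0.497 [0.055 0.061] -0.1764
```

View pics/e_scz.png

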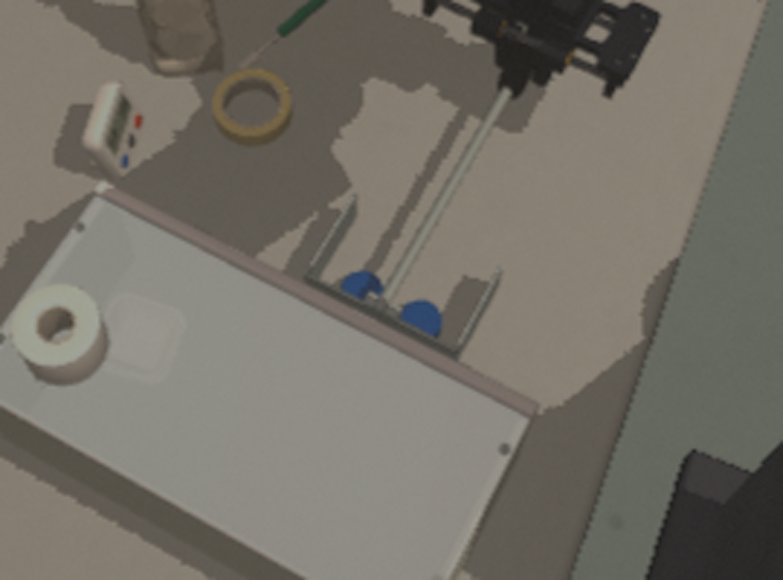

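Emit:
send_rows:
  motion:
    - [[-0.7,0,0,0,1],[-0.7,0,0,0,1],[-0.7,0,0,0,-1],[-0.7,0,0,0,-1],[-0.7,0,0,0,-1],[-0.7,0,0,0,-1],[-0.7,0,0,0,-1],[-0.7,0,0,0,-1]]

```text
time_s: 12.88
position: [0.49, -0.1366, 0.0287]
tcp_rot: [0.772, 1.571, -0.904]
ft_force: [-0.8, -0.2, -0.0]
finger_gap: 0.904
```

Emit:
send_rows:
  motion:
    - [[0,0,0,0,-1],[0,0,0,0,-1],[-10,0,0,0,-1],[-30,0,0,0,-1],[-60,0,0,0,-1],[-100,0,0,0,-1],[-150,0,0,0,-1],[-150,0,0,0,-1]]

```text
time_s: 13.88
position: [0.4927, -0.1379, 0.1839]
tcp_rot: [1.176, 1.561, -0.499]
ft_force: [-0.1, -0.2, 0.2]
finger_gap: 1.0
```

```bash
python3 sc.py g_ | head -30;python3 - <<'E'
from m import *
im=cv2.imread('pics/g_scene.png')[150:350,150:420];cv2.imwrite('pics/g_scz.png',cv2.resize(im,None,fx=2.9,fy=2.9,interpolation=cv2.INTER_CUBIC))
for c in ['scene','side']:
    f=grab_frame(c)
    for o in outline_of('cap_1',c): print(c,round(o['score'],2),o['mask'].sum(),ray(f,*o['centre'],.014).round(4))
E
```

```text
[[ 0.0083  0.9945 -0.1047  0.4927]
 [-0.0045 -0.1046 -0.9945 -0.1379]
 [-1.      0.0088  0.0036  0.1839]
 [ 0.      0.      0.      1.    ]] 13.875 [-0.07 -0.16  0.18] 1.0002010714488025
side 0.67 1316
-0.1 231 [ 0.4817 -0.2297  0.0275] 0.468 0.494 [0.006 0.053] -0.208
-0.07 151 [ 0.4853 -0.1987  0.0579] 0.474 0.496 [0.043 0.061] -0.1784
-0.04 106 [ 0.4887 -0.1624  0.0585] 0.476 0.5 [0.05  0.061] -0.1481
-0.01 94 [ 0.4919 -0.1329  0.0587] 0.479 0.502 [0.054 0.061] -0.1184
0.02 49 [ 0.4942 -0.1092  0.0581] 0.482 0.504 [0.045 0.06 ] -0.0884
0.05 38 [ 0.4973 -0.0706  0.0499] 0.492 0.503 [0.047 0.052] -0.0588
0.08 28 [ 0.5007 -0.0433  0.0506] 0.496 0.504 [0.049 0.052] -0.0309
0.11 32 [ 0.503  -0.0153  0.0504] 0.497 0.508 [0.047 0.053] 0.0015
0.14 29 [0.5066 0.0189 0.0504] 0.501 0.512 [0.047 0.052] 0.0319
0.17 73 [0.5119 0.0475 0.0396] 0.442 0.578 [0.014 0.051] 0.0616
0.2 53 [0.5097 0.0729 0.0413] 0.445 0.581 [0.013 0.051] 0.0914
0.23 144 [0.5205 0.1171 0.0363] 0.448 0.58 [0.012 0.05 ] 0.122
0.26 282 [0.488  0.1277 0.0241] 0.451 0.581 [0.01 0.04] 0.1348
scene 0.62 1306
-0.1 57 [ 0.4775 -0.2206  0.048 ] 0.469 0.488 [0.006 0.054] -0.2092
-0.07 83 [ 0.4834 -0.1904  0.0592] 0.473 0.495 [0.049 0.062] -0.178
-0.04 93 [ 0.4862 -0.1624  0.0596] 0.475 0.499 [0.052 0.064] -0.1481
-0.01 103 [ 0.4885 -0.1336  0.059 ] 0.479 0.503 [0.049 0.063] -0.1183
0.02 108 [ 0.4924 -0.1029  0.0578] 0.482 0.505 [0.044 0.062] -0.088
0.05 44 [ 0.4968 -0.0723  0.0517] 0.491 0.504 [0.048 0.055] -0.0581
0.08 45 [ 0.4995 -0.041   0.0513] 0.495 0.505 [0.049 0.056] -0.028
0.11 46 [ 0.5023 -0.0133  0.0514] 0.497 0.508 [0.049 0.054] 0.0014
0.14 46 [0.5059 0.017  0.052 ] 0.501 0.512 [0.048 0.056] 0.0311
0.17 94 [0.5119 0.0501 0.0491] 0.442 0.579 [0.013 0.054] 0.0617
0.2 151 [0.5143 0.0774 0.042 ] 0.443 0.582 [0.009 0.054] 0.0916
side 0.66 141 [0.4886 0.1013 0.014 ]
```

View pics/g_scz.png

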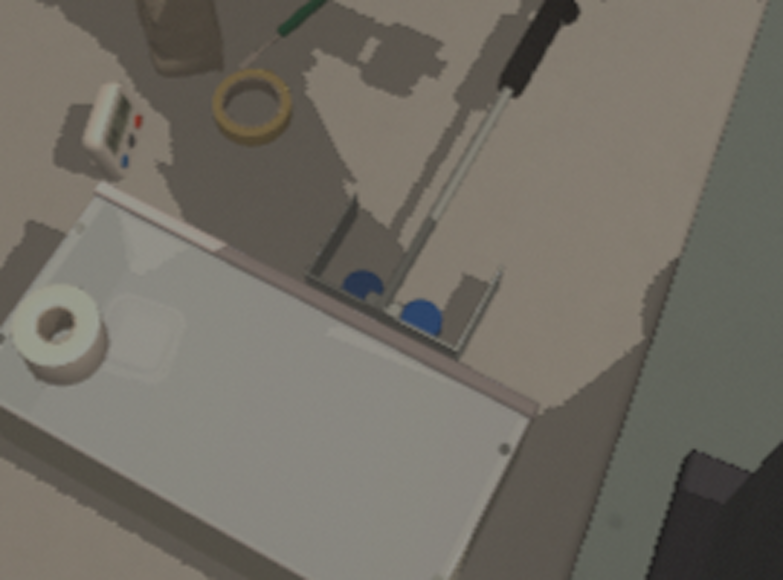

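View pics/g_side.png

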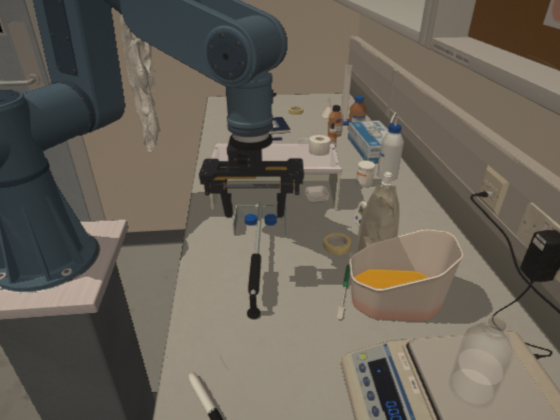

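```bash
python3 -c "
from h import *
s=state();print(s['joint_vel'].round(3),s['ft_force'].round(2));print(finish_job())"
```

```text
[ 0.001 -0.004 -0.005  0.     0.    -0.   ] [-0.25 -0.28  0.51]
the job is handed in; nothing more can be done
None
```

The job is handed in at about 14 s, with both caps out from under the shelf and inside the scoop's head. `finish_job` reports no verdict.

**What I did:** I gripped the scoop near its balance point and lifted it 34 mm. I turned it 6° to square it with the shelf and reached in over the caps. I set the blade down about 33 mm behind the line of the caps' centres, drew it out about 145 mm, then let go and raised the gripper clear.

**Last checks:**
- **Scoop:** it stands flat, with the grip top at about 59 mm, as before the lift. The blade is about 35 mm in front of the shelf's front edge.
- **Caps:** both lie against the blade, one each side of the rod, with centres about 55 mm in front of the shelf edge.
- **Weighing boats:** the stack looks unmoved in both views; I did not measure it again.
- **Robot:** the arm is still and reads no contact force. I saw no knock on the shelf, and the wrist force stayed around 10 N or less while dragging.

**Disagreements:** the two fixed cameras differed by 4–5 mm in y on the shelf, so I averaged them and allowed margin. In the final check the cap detector found only one cap, in the side view; I confirmed the other by eye in both pictures.

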